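# Push the parts bin home and snap its latch over

## Task

One purple bin sticks out of the aluminium parts shelf. With the fingertips, push it fully home against the shelf's rear stop, then push the red-knobbed latch lever over past its centre so that it snaps across the front of the bin and stays there. Only push: do not lift or tip the bin, keep the pipe cap in it, and leave the other things where they are.

Things in the scene. Friction and masses are not known exactly. Their poses are not given: they have to be found in the camera images.
- rack: Fixed low aluminium shelf with two bays, place and turn vary. Origin on the bench surface; +x points to the rear stop, +y to the latch side. Deck x -120..+120, y -175..+155 mm, top 6 mm above the bench. Bays centred on y=+40 mm (latched) and y=-100 mm, each 126 mm wide between guide strips (4 mm thick, top z=24 mm). Latch clevis at y=+125 mm: 24 mm wide, x -58..-14 mm, top z=60 mm.
- bin: Loose purple open bin to push, 130 (x) x 120 (y) x 65 mm high, walls 4 mm, 0.14 to 0.28 kg, in the latched bay. Origin: centre of its underside; axes nearly the shelf's. Starts 35 to 70 mm out towards shelf -x. Home: rear wall on the stop, origin at shelf x=+43, y=+40, z=+6 mm, front face at x=-22 mm. Slides with 1 to 4 N. While not home it blocks the lever's way.
- latch (a joint): Lever angle, rad; hinge along the shelf's x axis. 0 = open, leaning 0.5 rad from upright to the shelf's +y (start); 0.5 = upright; 2.0 = closed, almost level towards -y, across the front of the bin. An over-centre spring drives it back to 0 below about 1.0 and snaps it on to 2.0 by itself beyond. Moving it takes about 2 N at the knob, 3 to 4 N at mid-lever.
- latch_pivot (a point): Hinge point of the lever, at x=-36, y=+125, z=+45 mm in the shelf's frame; its axes are the shelf's.
- latch_knob (a point): Centre of the red ball knob (20 mm) at the lever's end, 95 mm from the hinge; the lever is a steel bar 10 mm (along shelf x) by 12 mm. Open: the knob is 46 mm outward (+y) of the hinge and 83 mm above it; closed: 95 mm inward (-y) and 7 mm above it.
- pipe_cap: Loose black plastic pipe cap lying in the bin, 48 mm diameter, 30 mm high. Origin: centre of its underside. It rides along with the bin.
- nested_bins: Stack of three nested purple bins (one piece), 130 x 120 x 101 mm high, loose in the other bay near the rear stop. Origin: centre of the underside. Leave alone.
- sprinkler: Green plastic sprinkler head, 38 mm diameter, 64 mm high, standing on the deck in front of the nested bins. Origin: centre of its underside. Leave alone.
- faucet_handle: Chrome faucet handle lying on the bench: 48 mm round base, 91 mm arm towards its -x, 42 mm high. Origin: centre of the base's underside. Leave alone.
- spring_clamp: Steel spring clamp with orange grips lying on the bench, about 130 x 70 x 17 mm. Origin: near its middle, underside. Leave alone.
- screw_jar: Closed amber jar with a steel cap, 64 mm diameter, 85 mm high, standing on the bench. Origin: centre of its underside. Leave alone.
- bay_stop (a point): Point on the front face of the rear stop (upright rail along y, top z=62 mm), at the middle of the latched bay, at deck height: x=+108, y=+40, z=+6 mm in the shelf's frame. The home bin touches the stop here with the lower middle of its rear wall.
Mind the look-alikes: they are no part of the job. Leave any brown or yellow look-alike of the bin alone.

How it is judged:
On the way, in this order (a step that is already met when the one before it is completed fails the run):
1. the bin is pushed home against the rear stop while the latch is still open (x of bin in the frame of rack above 0.038 m and value of joint latch below 0.6 rad), for 0.2 s.
2. the lever has snapped over to its closed position (value of joint latch above 1.85 rad), for 0.2 s.
At the end, for the whole second after the job is handed in: The lever is snapped over (joint above 1.85 of 2.0 rad), the bin is within 5 mm of the rear stop, flat on the deck and at rest, and the pipe cap is still in the bin (value of joint latch above 1.85 rad and x of bin in the frame of rack above 0.038 m and z of bin in the frame of rack below 0.01 m and linear speed of bin below 0.02 m/s and horizontal distance between pipe_cap and bin below 0.07 m and z of pipe_cap in the frame of bin below 0.03 m); the robot touches nothing.
It fails at once if the bin is lifted more than 12 mm off the deck (z of bin in the frame of rack above 0.018 m).
It fails at once if the bin is tipped by more than about 11 degrees (angle between bin's own z axis and vertical above 0.2 rad).
It fails at once if the pipe cap is taken out of the bin (z of pipe_cap in the frame of bin above 0.06 m).
It fails at once if another thing is moved by more than 20 mm (distance of any of nested_bins, sprinkler, faucet_handle, spring_clamp, screw_jar from where it was at the start of the episode above 0.02 m).
It also fails if it takes over 46 s, if anything falls off the work surface, if the arm or the gripper's body presses on something with over 40 N, if the wrist force passes 120 N, or if a joint passes its speed limit or range.

## Robot

A 6-joint arm with a two-finger parallel gripper is mounted at the origin on the work surface. World frame = base frame: x ahead of the robot, y to its left, z up, the work surface at z = 0. Lengths are in m, angles in rad, forces in N, time in s.
With the tool pointing down it reaches from about 0.375 to 0.9 m from the base axis. Payload 3.1 kg.
Tool frame: the origin (TCP) lies on the front face of the gripper's body, between the roots of the fingers; the fingertips stand 73 mm ahead of it and the grasp point (between the pads) lies 54 mm ahead of it (manip.tips_ahead is the distance from the TCP to the fingertips, in m); z points along the fingers, y is the line along which they close (so a half turn about z gives the same grasp; the last joint's range is limited). The gripper opens to 85 mm and grips with 20 to 120 N. Pads are 22 mm wide; open, the fingers measure 114 mm over their backs; the gripper's body (76 mm by 85 mm) begins 54 mm behind the grasp point. The pads swing forward as they close: fully open they stand 13 mm farther back than shut.
Start: joints at [-1.397, 0.527, 1.433, -0, 1.181, -0.178], TCP at [0.216, -0.586, 0.304] pointing down, gripper open.
Joint ranges: [-3.08, 3.08], [-0.75, 2.2], [0.22, 2.44], [-1.43, 4.57], [0, 2.65], [-2.85, 2.85]. Speed limits (rad/s): [2.79, 2.79, 3.14, 3.14, 3.14, 3.14].

## Interface

Orientations are given as a unit quaternion [x, y, z, w].
In Python, from station import sense, eyes, workorder, manip gives the robot as it stands.
- The arm moves only by the shell command python3 -m inch 'ROWS' [OPENING] [FORCE]. ROWS is JSON, a list of rows, each an object of numbers: "dx", "dy", "dz": the shift along the tool's x, y, z in cm; "wx", "wy", "wz": the turn, a rotation vector about the tool's x, y, z in degrees. In form: [{"dx": .., "dy": .., "dz": .., "wx": .., "wy": .., "wz": ..}, ...]. A call has 1 to 10 rows; each row shifts and turns the commanded pose from where the row before left it, along the tool's axes as they then stand; what a row does not reach is not made up. A row lasts 1/8 s, in which the tool goes at most 62.5 mm and 10.7 degrees, less where a joint would pass 70% of its speed; a pose out of reach is approached as far as the arm can. A call with a gripper value outside its range is refused whole. OPENING is the opening, from 0 (shut) to 1 (fully open), set as the call begins (- or left out, the last holds). The fingers move at their own pace and stop on an object; FORCE is the grip in N (left out, the last holds). Time passes only in rows, so rows that do not move let the fingers close. It gives the time, the measured TCP pose, the force, the opening and the grip force at its end, in the units of the state.
- sense(): the state, without advancing time (a new reading comes with each control period).
- eyes.snapshot(name): name is "side" or "top"; returns the picture (400x640x3 uint8, red, green, blue); there is no depth.
- eyes.camera_params(name): a dict with "fx", "fy", "cx", "cy" (pixels), "rvec" (rotation vector, rad) and "tvec" (3), from world to camera coordinates, as OpenCV has them. Camera axes: x right, y down, z forward; pixel columns grow to the right and rows downward; lengths in m; the calibration is good to about 2 mm. A picture is of the moment at which its call begins. camera_params takes no time and is no camera call.
- workorder.sign_off(): hands the job in; it is judged then, once.
The state is a dict: "t": time; "q": joint angles; "qd": joint speeds; "tau": joint torques, N m; "tcp_pos": TCP position; "tool_rot": TCP orientation; "force": force on the tool from outside, world axes, zero at the start; "ft_torque": the same for the moment, N m; "finger_gap": opening from 0.0 (shut) to 1.0 (fully open); "gripper_force": force on a finger pad.
Only numpy, scipy, OpenCV 4.12 (cv2) and the standard library are available. Lean on these libraries where they do the work, as an engineer would, in place of code of your own. Each camera call takes 0.05 s, during which the arm holds its last target. There are 200 camera calls.

## Working session

There is one attempt and no reset: what is moved stays moved. The work goes in short steps, Python scripts to look and compute and a shell command to move; the robot and the scene stay as the last step left them, time stands still between calls to the robot, and variables do not carry over. Pictures are saved under pics/ and viewed, at most 10 in all, crops included, and the job is handed in when it is done.

```bash
ls; mkdir -p pics; python3 - <<'E'
from station import sense, eyes, workorder, manip
import cv2
s=sense();print(s['t'],s['tcp_pos'],s['tool_rot'],s['finger_gap'])
for n in('top','side'):
    cv2.imwrite(f'pics/{n}0.png',eyes.snapshot(n)[:,:,::-1]);print(n,eyes.camera_params(n))
E
```

```text
pics
0.0 [ 0.21588398 -0.58593178  0.30290665] [ 9.84478507e-01  1.75501724e-01 -5.87945942e-06 -1.10167107e-03] 1.0023675079300236
top {'fx': 391.1169798658172, 'fy': 391.1169798658172, 'cx': 320.89128599249545, 'cy': 203.454990404954, 'rvec': array([ 2.15274805, -2.17415898,  0.1249742 ]), 'tvec': array([-0.00342379,  0.48347703,  1.40018398])}
side {'fx': 506.4782682996581, 'fy': 506.4782682996581, 'cx': 319.29023735464204, 'cy': 201.93969924250052, 'rvec': array([ 0.48748677, -2.70527421,  1.17803977]), 'tvec': array([0.44687421, 0.20559803, 1.28864022])}
```

View pics/top0.png

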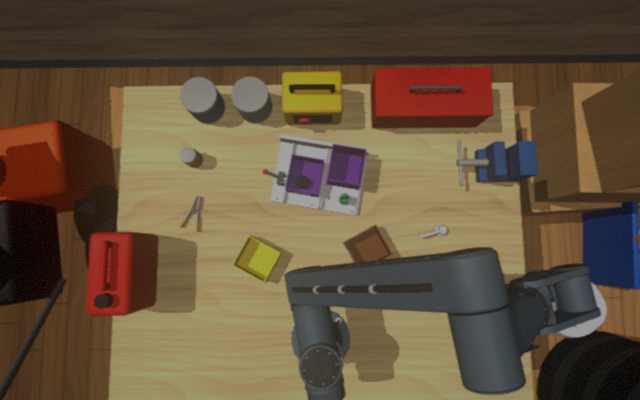

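View pics/side0.png

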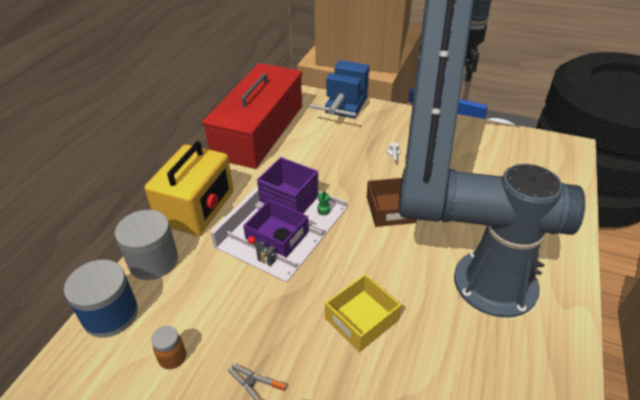

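Both pictures show these candidates for the bin (top view pixels): the purple bin with the black cap at (305,177), the nested purple stack at (347,165), the yellow bin at (258,258) and the brown bin at (368,245). I choose (305,177), because it holds the cap and sits beside the red knob at (265,172). I'll check it in one close crop.

```bash
python3 - <<'E'
import cv2,numpy as np
a=cv2.imread('pics/top0.png')[125:225,250:380]; b=cv2.imread('pics/side0.png')[150:285,205:355]
a=cv2.resize(a,None,fx=4.5,fy=4.5,interpolation=cv2.INTER_CUBIC)
b=cv2.resize(b,None,fx=4,fy=4,interpolation=cv2.INTER_CUBIC)
cv2.imwrite('pics/a.png',a);cv2.imwrite('pics/b.png',b)
E
```

```text
(no output)
```

View pics/a.png

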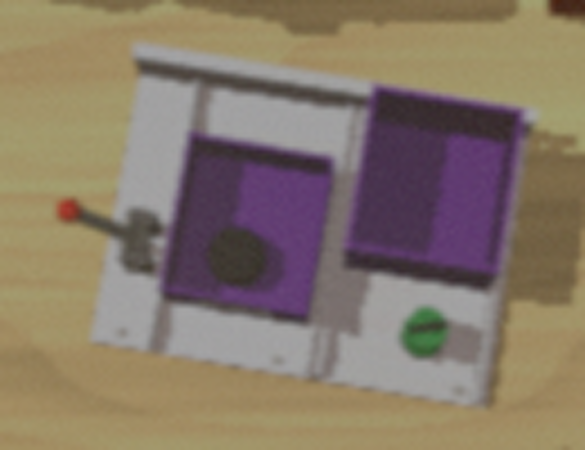

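View pics/b.png

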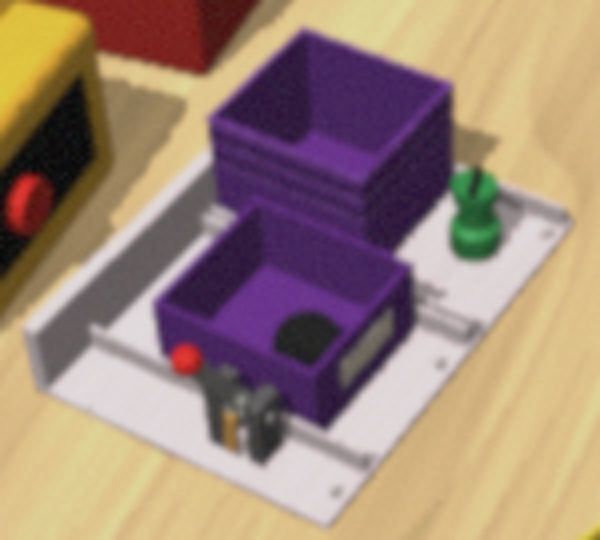

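The crops confirm it: the single bin holds the cap and the red knob and clevis are at its left. In the top crop the bin rim corners are at (190,135), (332,157), (308,320) and (163,297), and the knob is at (67,210). The shelf's front corners are at (92,343) and (488,405). I'll fit the poses from both views.

```bash
cat > fit.py <<'E'
import numpy as np,cv2
from scipy.optimize import least_squares
from station import eyes,sense
P={n:eyes.camera_params(n) for n in('top','side')}
def proj(n,X):
    c=P[n];K=np.array([[c['fx'],0,c['cx']],[0,c['fy'],c['cy']],[0,0,1]])
    return cv2.projectPoints(np.array(X,float),c['rvec'],c['tvec'],K,None)[0][:,0]
def rackw(p,X):
    X=np.array(X,float);c,s=np.cos(p[2]),np.sin(p[2])
    return np.c_[p[0]+c*X[:,0]-s*X[:,1],p[1]+s*X[:,0]+c*X[:,1],X[:,2]]
E
python3 - <<'E'
from fit import *
T=lambda u:np.array(u)/4.5+[250,125]; S=lambda u:np.array(u)/4+[205,150]
R=[[-.120,.155,.006],[-.120,-.175,.006],[-.036,.171,.128]]
B=np.array([[.065,.06,.065],[.065,-.06,.065],[-.065,-.06,.065],[-.065,.06,.065]])
rt=T([[92,343],[488,405],[67,210]]);bt=T([[190,135],[332,157],[308,320],[163,297]])
rs=S([[328,524],[570,218],[186,360],[42,388]]);bs=S([[160,303],[258,200],[412,265],[327,382]])
def binp(p):
    c,s=np.cos(p[5]),np.sin(p[5]);return rackw(p,np.c_[p[3]+c*B[:,0]-s*B[:,1],p[4]+s*B[:,0]+c*B[:,1],B[:,2]+.006])
def f(p):
    return np.r_[proj('top',rackw(p,R))-rt,proj('top',binp(p))-bt,proj('side',rackw(p,R+[[.12,.155,.0]]))-rs,proj('side',binp(p))-bs].ravel()
r=least_squares(f,[.45,0,0,0,.04,0],loss='soft_l1')
print(r.x.round(4));print(r.fun.reshape(-1,2).round(1).tolist())
print('bin front centre, knob, pivot',rackw(r.x,[[r.x[3]-.065,r.x[4],.05],[-.036,.171,.128],[-.036,.125,.045]]).round(3))
E
```

```text
[ 0.589   0.0078 -0.1701 -0.0172  0.0392  0.0137]
[[-0.6, -0.2], [-0.6, 0.1], [0.1, 0.2], [-1.5, 0.6], [0.0, 0.5], [0.0, -0.1], [-1.2, 0.1], [0.1, -0.5], [0.5, -0.6], [0.5, -0.2], [-1.8, 0.1], [-0.6, 0.2], [0.1, -0.7], [1.5, -1.2], [-0.9, -1.9]]
bin front centre, knob, pivot [[0.515 0.06  0.05 ]
 [0.582 0.182 0.128]
 [0.575 0.137 0.045]]
```

```bash
cat >> fit.py <<'E'
from scipy.spatial.transform import Rotation as Ro
RACK=[.589,.0078,-.1701]
def go(x,y,z):
    "remaining move (cm, tool axes) to put the fingertips at rack x,y,z (mm), and the turn left"
    s=sense();R=Ro.from_quat(s['tool_rot'])
    w=rackw(RACK,[[x/1e3,y/1e3,z/1e3+.073]])[0]
    G=Ro.from_matrix(np.c_[[np.cos(RACK[2]),np.sin(RACK[2]),0],[np.sin(RACK[2]),-np.cos(RACK[2]),0],[0,0,-1]])
    d=w-s['tcp_pos'];i=rackw([0,0,0],[[0,0,0]])
    print('t',round(s['t'],2),'cm',(R.inv().apply(d)*100).round(2),'deg',np.degrees((R.inv()*G).as_rotvec()).round(1),'F',np.round(s['force'],1),'cm after turn',(G.inv().apply(d)*100).round(2))
E
python3 -m inch '[{"wz":10},{"wz":10},{"wz":10}]' 0 40; python3 -c "
from fit import *
go(-130,39,100)"
```

```text
t 0.1 cm [ 46.21 -52.68  13.12] deg [-0.1  0.  30. ] F [-0.6 -0.4  0.3] cm after turn [ 13.72 -68.74  13.  ]invalid input at $[0]: expected keys dx, dy, dz, wx, wy, wz
```

All keys are needed.

```bash

python3 -m inch '[{"dx":0,"dy":0,"dz":0,"wx":0,"wy":0,"wz":10},{"dx":0,"dy":0,"dz":0,"wx":0,"wy":0,"wz":10},{"dx":0,"dy":0,"dz":0,"wx":0,"wy":0,"wz":10}]' 0 40; python3 -c "
from fit import *
go(-130,39,100)"
```

```text
t: 0.48
tcp_pos: [0.2159, -0.5861, 0.3033]
tool_rot: [0.996, -0.088, -0.0, -0.001]
force: [-0.4, -0.1, -0.7]
finger_gap: 0.375
gripper_force: 0.0
t 0.47 cm [ 13.28 -68.82  13.11] deg [-0.1  0.  -0.4] F [-0.4 -0.1 -0.7] cm after turn [ 13.72 -68.75  13.03]
```

```bash

python3 -m inch '[{"dx":1,"dy":-5,"dz":0,"wx":0,"wy":0,"wz":0},{"dx":1,"dy":-5,"dz":0,"wx":0,"wy":0,"wz":0},{"dx":1,"dy":-5,"dz":0,"wx":0,"wy":0,"wz":0},{"dx":1,"dy":-5,"dz":0,"wx":0,"wy":0,"wz":0},{"dx":1,"dy":-5,"dz":0,"wx":0,"wy":0,"wz":0},{"dx":1,"dy":-5,"dz":0,"wx":0,"wy":0,"wz":0},{"dx":1,"dy":-5,"dz":0,"wx":0,"wy":0,"wz":0},{"dx":1,"dy":-5,"dz":0,"wx":0,"wy":0,"wz":0},{"dx":1,"dy":-5,"dz":0,"wx":0,"wy":0,"wz":0},{"dx":1,"dy":-5,"dz":0,"wx":0,"wy":0,"wz":0}]'; python3 -c "
from fit import *
go(-130,39,100)"
```

```text
t: 1.72
tcp_pos: [0.3998, -0.1092, 0.3039]
tool_rot: [0.996, -0.086, 0.0, -0.0]
force: [1.2, -1.3, 0.4]
finger_gap: 0.001
gripper_force: 0.0
t 1.73 cm [  3.65 -18.63  13.09] deg [-0.  -0.  -0.1] F [ 1.2 -1.3  0.4] cm after turn [  3.67 -18.63  13.09]
```

```bash

python3 -m inch '[{"dx":0.9,"dy":-4.6,"dz":0,"wx":0,"wy":0,"wz":0},{"dx":0.9,"dy":-4.7,"dz":0,"wx":0,"wy":0,"wz":0},{"dx":0.9,"dy":-4.7,"dz":0,"wx":0,"wy":0,"wz":0},{"dx":0.9,"dy":-4.6,"dz":0,"wx":0,"wy":0,"wz":0},{"dx":0,"dy":0,"dz":4.5,"wx":0,"wy":0,"wz":0},{"dx":0,"dy":0,"dz":4.5,"wx":0,"wy":0,"wz":0},{"dx":0,"dy":0,"dz":4,"wx":0,"wy":0,"wz":0},{"dx":0,"dy":0,"dz":0,"wx":0,"wy":0,"wz":0}]'; python3 - <<'E'
from fit import *
go(-130,39,38)
cv2.imwrite('pics/c.png',eyes.snapshot('side')[120:320,180:440,::-1].repeat(2,0).repeat(2,1))
E
```

```text
t: 2.72
tcp_pos: [0.4647, 0.0666, 0.1715]
tool_rot: [0.996, -0.085, -0.004, -0.0]
force: [-0.5, 0.1, -0.5]
finger_gap: 0.001
gripper_force: 0.0
t 2.73 cm [ 0.29 -0.21  6.05] deg [ 0.   0.4 -0. ] F [-0.5  0.1 -0.5] cm after turn [ 0.25 -0.21  6.05]
```

View pics/c.png

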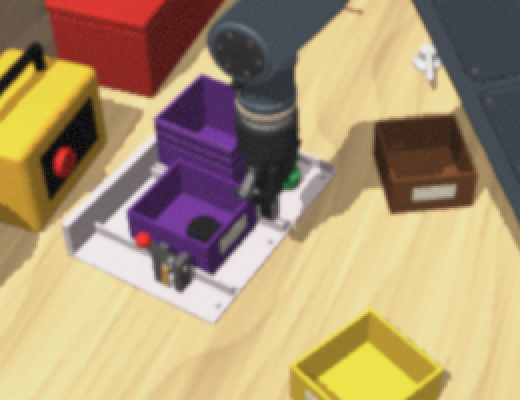

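The fingertips hang in front of the bin at picture pixel (268,210), clear of everything. I'll go down and start the push.

```bash

python3 -m inch '[{"dx":0,"dy":-0.2,"dz":3,"wx":0,"wy":0.4,"wz":0},{"dx":0.3,"dy":0,"dz":3,"wx":0,"wy":0,"wz":0},{"dx":1.5,"dy":0,"dz":0,"wx":0,"wy":0,"wz":0},{"dx":1.5,"dy":0,"dz":0,"wx":0,"wy":0,"wz":0},{"dx":1,"dy":0,"dz":0,"wx":0,"wy":0,"wz":0},{"dx":1,"dy":0,"dz":0,"wx":0,"wy":0,"wz":0},{"dx":1,"dy":0,"dz":0,"wx":0,"wy":0,"wz":0},{"dx":1,"dy":0,"dz":0,"wx":0,"wy":0,"wz":0}]'; python3 -c "
from fit import *
go(-33,39,38)"
```

```text
t: 3.78
tcp_pos: [0.5394, 0.0559, 0.1145]
tool_rot: [0.996, -0.085, 0.003, 0.0]
force: [-1.2, 0.5, 1.0]
finger_gap: 0.0
gripper_force: 0.8
t 3.77 cm [2.4  0.   0.37] deg [ 0.  -0.4 -0. ] F [-1.2  0.5  1. ] cm after turn [2.4  0.   0.35]
```

```bash

python3 -m inch '[{"dx":0.8,"dy":0,"dz":0,"wx":0,"wy":0,"wz":0},{"dx":0.7,"dy":0,"dz":0,"wx":0,"wy":0,"wz":0},{"dx":0.4,"dy":0,"dz":0,"wx":0,"wy":0,"wz":0}]'; python3 -c "
from fit import *
go(-33,39,38)"
```

```text
t: 4.15
tcp_pos: [0.5583, 0.0526, 0.1144]
tool_rot: [0.996, -0.085, 0.004, 0.0]
force: [-1.4, 0.6, 0.6]
finger_gap: -0.0
gripper_force: 0.7
t 4.15 cm [ 0.48 -0.    0.35] deg [-0.  -0.4 -0. ] F [-1.4  0.6  0.6] cm after turn [ 0.48 -0.    0.34]
```

Still sliding at about 1.5 N. I'll go on in small steps and watch for the stop.

```bash

python3 -m inch '[{"dx":0.3,"dy":0,"dz":0,"wx":0,"wy":0,"wz":0},{"dx":0.2,"dy":0,"dz":0,"wx":0,"wy":0,"wz":0},{"dx":0,"dy":0,"dz":0,"wx":0,"wy":0,"wz":0}]'; python3 -c "
from fit import *
go(-33,39,38)"
```

```text
t: 4.53
tcp_pos: [0.562, 0.052, 0.1144]
tool_rot: [0.996, -0.085, 0.003, 0.0]
force: [-2.2, 0.2, 0.8]
finger_gap: -0.001
gripper_force: 1.2
t 4.53 cm [0.1  0.   0.34] deg [ 0.  -0.3 -0. ] F [-2.2  0.2  0.8] cm after turn [0.11 0.   0.34]
```

```bash

python3 -m inch '[{"dx":0.2,"dy":0,"dz":0,"wx":0,"wy":0,"wz":0},{"dx":0,"dy":0,"dz":0,"wx":0,"wy":0,"wz":0}]'; python3 -c "
from fit import *
go(-33,39,38)"
```

```text
t: 4.78
tcp_pos: [0.5624, 0.0521, 0.1144]
tool_rot: [0.996, -0.085, 0.001, 0.0]
force: [-4.6, 1.1, 3.1]
finger_gap: -0.001
gripper_force: 3.0
t 4.78 cm [0.07 0.01 0.34] deg [ 0.  -0.1 -0. ] F [-4.6  1.1  3.1] cm after turn [0.07 0.01 0.34]
```

```bash

python3 -m inch '[{"dx":0.2,"dy":0,"dz":0,"wx":0,"wy":0,"wz":0},{"dx":0.2,"dy":0,"dz":0,"wx":0,"wy":0,"wz":0},{"dx":0,"dy":0,"dz":0,"wx":0,"wy":0,"wz":0},{"dx":0,"dy":0,"dz":0,"wx":0,"wy":0,"wz":0}]'; python3 -c "
from fit import *
go(-33,39,38)"
```

```text
t: 5.28
tcp_pos: [0.563, 0.0522, 0.1141]
tool_rot: [0.996, -0.085, -0.003, -0.0]
force: [-10.9, 4.2, 7.4]
finger_gap: 0.002
gripper_force: 5.9
t 5.28 cm [0.02 0.03 0.31] deg [ 0.   0.4 -0. ] F [-10.9   4.2   7.4] cm after turn [0.01 0.03 0.31]
```

The push has stalled at the stop with 11 N, and the position agrees with the home pose. I'll back off and go up.

```bash

python3 -m inch '[{"dx":-1.5,"dy":0,"dz":0,"wx":0,"wy":0,"wz":0},{"dx":-2.5,"dy":0,"dz":0,"wx":0,"wy":0,"wz":0},{"dx":-2.5,"dy":0,"dz":0,"wx":0,"wy":0,"wz":0},{"dx":0,"dy":0,"dz":-5,"wx":0,"wy":0,"wz":0},{"dx":0,"dy":0,"dz":-5,"wx":0,"wy":0,"wz":0},{"dx":0,"dy":0,"dz":-5,"wx":0,"wy":0,"wz":0},{"dx":0,"dy":0,"dz":0,"wx":0,"wy":0,"wz":0}]'; python3 - <<'E'
from fit import *
go(-37,220,190)
a=eyes.snapshot('side')[160:285,205:365,::-1];b=eyes.snapshot('top')[120:245,240:400,::-1]
cv2.imwrite('pics/d.png',cv2.resize(np.hstack([a,b]),None,fx=2.5,fy=2.5,interpolation=cv2.INTER_CUBIC))
E
```

```text
t: 6.15
tcp_pos: [0.5069, 0.0618, 0.2686]
tool_rot: [0.996, -0.085, 0.01, 0.0]
force: [-0.6, -0.1, -0.1]
finger_gap: -0.001
gripper_force: 0.0
t 6.15 cm [  5.28 -18.07   0.68] deg [-0.  -1.2 -0. ] F [-0.6 -0.1 -0.1] cm after turn [  5.3  -18.07   0.56]
```

View pics/d.png

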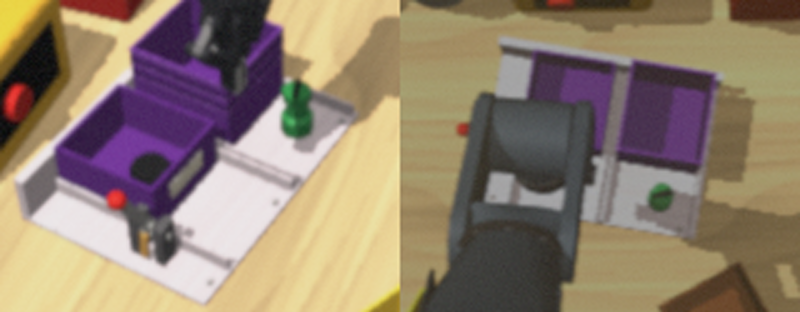

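The bin's rear wall (side pixel about (120,90)) is flush with the rear stop. The lever is still open with its knob at (117,200), and the cap is in the bin at (150,167). Next I go over the knob to its outer side.

```bash

python3 -m inch '[{"dx":1.3,"dy":-4.5,"dz":0.3,"wx":0,"wy":-0.4,"wz":0},{"dx":1.3,"dy":-4.5,"dz":0,"wx":0,"wy":-0.4,"wz":0},{"dx":1.3,"dy":-4.5,"dz":0,"wx":0,"wy":0,"wz":0},{"dx":1.4,"dy":-4.5,"dz":0,"wx":0,"wy":0,"wz":0},{"dx":0,"dy":0,"dz":0,"wx":0,"wy":0,"wz":0}]'; python3 -c "
from fit import *
go(-37,220,92)"
```

```text
t: 6.88
tcp_pos: [0.5871, 0.233, 0.2586]
tool_rot: [0.996, -0.084, -0.004, -0.0]
force: [-0.1, -0.0, -0.9]
finger_gap: 0.001
gripper_force: 0.0
t 6.88 cm [0.38 0.17 9.36] deg [-0.   0.5  0.2] F [-0.1 -0.  -0.9] cm after turn [0.3  0.16 9.36]
```

```bash

python3 -m inch '[{"dx":0.3,"dy":0.1,"dz":4.6,"wx":0,"wy":0.4,"wz":0},{"dx":0,"dy":0,"dz":4.6,"wx":0,"wy":0,"wz":0},{"dx":0,"dy":0,"dz":0,"wx":0,"wy":0,"wz":0},{"dx":0,"dy":1.5,"dz":0,"wx":0,"wy":0,"wz":0},{"dx":0,"dy":1.5,"dz":0,"wx":0,"wy":0,"wz":0},{"dx":0,"dy":1,"dz":0,"wx":0,"wy":0,"wz":0}]'; python3 -c "
from fit import *
go(-37,103,92)"
```

```text
t: 7.62
tcp_pos: [0.5844, 0.1917, 0.1754]
tool_rot: [0.996, -0.087, 0.005, -0.004]
force: [-4.9, 15.4, 29.2]
finger_gap: -0.002
gripper_force: 16.3
t 7.62 cm [-0.11  7.76  0.96] deg [-0.5 -0.5 -0.2] F [-4.9 15.4 29.2] cm after turn [-0.14  7.75  1.04]
```

The upward force shows that the knob catches a step higher up on the finger. I'll back off, raise the tips to about knob height and push again.

```bash

python3 -m inch '[{"dx":0,"dy":-1.5,"dz":0,"wx":0,"wy":0,"wz":0},{"dx":0,"dy":-2.5,"dz":0,"wx":0,"wy":0,"wz":0},{"dx":0,"dy":0,"dz":-2.2,"wx":0,"wy":0,"wz":0},{"dx":0,"dy":0,"dz":0,"wx":0,"wy":0,"wz":0}]'; python3 - <<'E'
from fit import *
go(-37,195,115)
a=eyes.snapshot('side')[160:285,205:365,::-1]
cv2.imwrite('pics/e.png',cv2.resize(a,None,fx=4,fy=4,interpolation=cv2.INTER_CUBIC))
E
```

```text
t: 8.12
tcp_pos: [0.5903, 0.2288, 0.1938]
tool_rot: [0.996, -0.085, 0.003, -0.001]
force: [-0.6, -0.4, 0.9]
finger_gap: 0.004
gripper_force: 0.0
t 8.12 cm [-0.09  2.31  0.58] deg [-0.1 -0.3 -0. ] F [-0.6 -0.4  0.9] cm after turn [-0.09  2.31  0.58]
```

View pics/e.png

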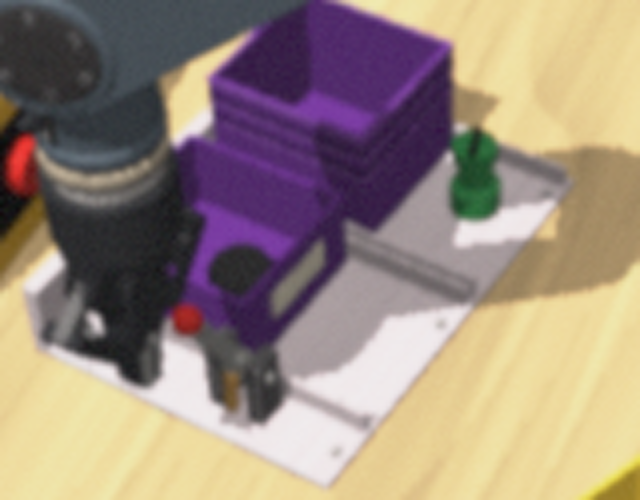

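The picture shows the tips at (140,370), outward of the knob at (187,318), with the finger knuckles jutting out higher up. The knob must therefore meet the tips.

```bash

python3 -m inch '[{"dx":0,"dy":1.2,"dz":0.4,"wx":0,"wy":0,"wz":0},{"dx":0,"dy":1.2,"dz":0,"wx":0,"wy":0,"wz":0},{"dx":0,"dy":0.8,"dz":0,"wx":0,"wy":0,"wz":0},{"dx":0,"dy":0.5,"dz":0,"wx":0,"wy":0,"wz":0}]'; python3 -c "
from fit import *
go(-37,100,115)"
```

```text
t: 8.68
tcp_pos: [0.5829, 0.192, 0.1873]
tool_rot: [0.996, -0.086, 0.0, -0.0]
force: [-0.1, 3.5, 1.3]
finger_gap: 0.005
gripper_force: 1.5
t 8.68 cm [ 0.03  8.05 -0.08] deg [-0.  -0.  -0.1] F [-0.1  3.5  1.3] cm after turn [ 0.02  8.05 -0.07]
```

Only 3.5 N sideways now, so the lever is swinging. I'll continue.

```bash

python3 -m inch '[{"dx":0,"dy":1,"dz":0,"wx":0,"wy":0,"wz":0},{"dx":0,"dy":1,"dz":-0.2,"wx":0,"wy":0,"wz":0},{"dx":0,"dy":1,"dz":-0.2,"wx":0,"wy":0,"wz":0}]'; python3 -c "
from fit import *
go(-37,100,115)"
```

```text
t: 9.05
tcp_pos: [0.5771, 0.162, 0.1909]
tool_rot: [0.996, -0.085, -0.0, 0.0]
force: [0.7, 1.5, -0.4]
finger_gap: -0.002
gripper_force: 0.6
t 9.05 cm [0.08 5.   0.29] deg [ 0.  0. -0.] F [ 0.7  1.5 -0.4] cm after turn [0.08 5.   0.29]
```

```bash

python3 -m inch '[{"dx":0,"dy":1,"dz":0,"wx":0,"wy":0,"wz":0},{"dx":0,"dy":1,"dz":0,"wx":0,"wy":0,"wz":0},{"dx":0,"dy":1,"dz":0.2,"wx":0,"wy":0,"wz":0}]'; python3 -c "
from fit import *
go(-37,85,112)"
```

```text
t: 9.43
tcp_pos: [0.572, 0.1326, 0.1889]
tool_rot: [0.996, -0.085, -0.0, 0.0]
force: [-0.3, 1.0, 0.4]
finger_gap: -0.003
gripper_force: 0.3
t 9.43 cm [0.09 3.51 0.39] deg [ 0.  0. -0.] F [-0.3  1.   0.4] cm after turn [0.08 3.51 0.39]
```

```bash

python3 -m inch '[{"dx":0.1,"dy":1,"dz":0.3,"wx":0,"wy":0,"wz":0},{"dx":0,"dy":1,"dz":0.3,"wx":0,"wy":0,"wz":0},{"dx":0,"dy":1,"dz":0.3,"wx":0,"wy":0,"wz":0},{"dx":0,"dy":1,"dz":0.3,"wx":0,"wy":0,"wz":0},{"dx":0,"dy":0.8,"dz":0.2,"wx":0,"wy":0,"wz":0},{"dx":0,"dy":0,"dz":0,"wx":0,"wy":0,"wz":0},{"dx":0,"dy":0,"dz":0,"wx":0,"wy":0,"wz":0}]'; python3 - <<'E'
from fit import *
go(-37,75,105)
a=eyes.snapshot('side')[160:285,205:365,::-1]
cv2.imwrite('pics/f.png',cv2.resize(a,None,fx=4,fy=4,interpolation=cv2.INTER_CUBIC))
E
```

```text
t: 10.3
tcp_pos: [0.5653, 0.086, 0.1752]
tool_rot: [0.996, -0.085, 0.0, -0.0]
force: [0.3, 0.7, 0.1]
finger_gap: 0.002
gripper_force: 0.0
t 10.3 cm [-0.04 -0.19 -0.28] deg [-0. -0. -0.] F [0.3 0.7 0.1] cm after turn [-0.04 -0.19 -0.28]
```

View pics/f.png

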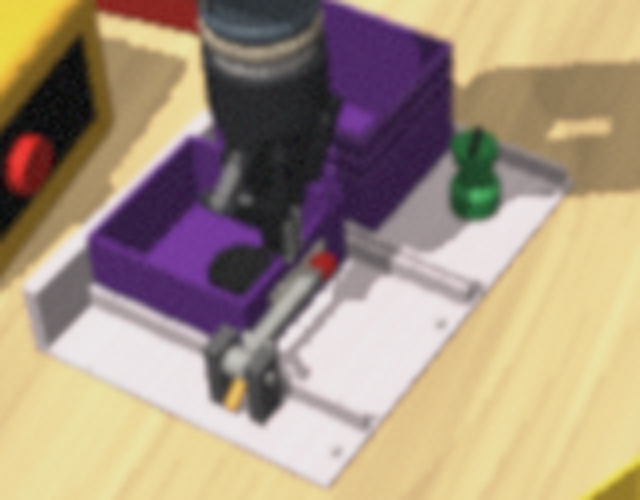

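The lever now lies across the bin front with its knob at (322,263), the cap is in the bin at (240,268), and the fingers are free. I'll raise the tool, check once more and hand in.

```bash

python3 -m inch '[{"dx":0,"dy":0,"dz":-4,"wx":0,"wy":0,"wz":0},{"dx":0,"dy":0,"dz":-5,"wx":0,"wy":0,"wz":0},{"dx":0,"dy":0,"dz":-5,"wx":0,"wy":0,"wz":0},{"dx":0,"dy":0,"dz":-3,"wx":0,"wy":0,"wz":0},{"dx":0,"dy":0,"dz":0,"wx":0,"wy":0,"wz":0},{"dx":0,"dy":0,"dz":0,"wx":0,"wy":0,"wz":0},{"dx":0,"dy":0,"dz":0,"wx":0,"wy":0,"wz":0}]'; python3 - <<'E'
from fit import *
print('knob closed expected',proj('side',rackw(RACK,[[-.036,.03,.052]]))-[205,160])
a=eyes.snapshot('side')
cv2.imwrite('pics/g.png',cv2.resize(a[160:285,205:365,::-1],None,fx=4,fy=4,interpolation=cv2.INTER_CUBIC))
E
```

```text
t: 11.22
tcp_pos: [0.5644, 0.0861, 0.3432]
tool_rot: [0.996, -0.085, -0.002, 0.0]
force: [0.6, -0.1, -0.1]
finger_gap: -0.001
gripper_force: 0.0
knob closed expected [[80.44460192 65.77934591]]
```

View pics/g.png

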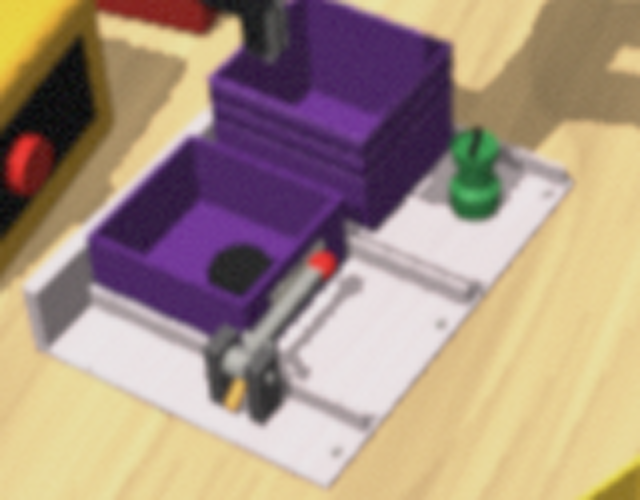

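The knob at (322,264) matches the predicted closed position (322,263). The bin is home and flat with the cap inside.

```bash
python3 -c "
from station import workorder
print(workorder.sign_off())"
```

```text
the job is handed in; nothing more can be done
None
```

The job is handed in but no verdict came back: the last picture shows the bin home against the stop, the lever snapped closed and the cap still in the bin, though my first try at the lever jammed (about 33 N) before the second worked.

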